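Free the screwed-down sanitiser pump

TASK

The new pump of the hand-sanitiser bottle on the desk stand is still screwed down in its transport lock, and nobody knows which way its thread runs: push the spout round gently, feel which way gives, and never force it against the dead end. When the head has sprung up, push the spout on round until its nozzle stands over the middle of the drip tray, then press the head all the way down there and let it come back up. Leave the other things on the desk where they are.

Things in the scene. Friction and masses are not known exactly. Their poses are not given: they have to be found in the camera images.
- stand: Steel desk stand, fixed to the desk: base plate 222 x 116 x 6 mm, a 30 mm wide strut 116 mm high behind the bottle and a thin hoop round the bottle at 106 mm height. Origin on the desk under the bottle's upright axis. Its -x axis points from the bottle to the black drip tray (100 x 104 mm, rim 22 mm above the desk), which lies towards the robot.
- tray_centre (a point): Point in the middle of the drip tray, 98 mm from the bottle's axis, 18 mm above the desk.
- bottle: White opaque bottle, 80 mm wide, collar 34 mm wide, held fast in the stand: it cannot turn or tip. Origin under its upright axis, +x where the spout points while locked. Locked, the pump stops dead within 5 degrees one way (which one varies and cannot be seen); the other way it turns with 2 to 5 N pushed 70 mm from the axis, and after about 65 degrees the head springs up 20 mm.
- pump_turn: The pump's turning part (stem, head, spout). Origin on the bottle's axis, 179 mm above the desk; z up; +x along the spout, turning with it. At the start the spout points away from the tray, within 30 degrees of opposite. Sprung up, it turns both ways with about 1.5 N, up to 230 degrees either side of its start, and stays where left. Never needs over 15 N; keep forces on it below 40 N.
- head_top (a point): Top of the white domed press head (39 mm wide, on the axis): 210 mm above the desk while screwed down or fully pressed, 230 mm when sprung up.
- nozzle (a point): Lower end of the spout's down-turned nozzle, 98 mm from the axis. The spout is a straight level round bar, 12 mm thick, from the head to 90 mm from the axis; its centre line is 196 mm above the desk while screwed down, 216 mm when sprung up; the nozzle hangs 20 mm below it. Farther than 45 mm from the axis nothing of bottle or stand is higher than 116 mm.
- pump_lift (a joint): Height of the press head: 0 fully down (about 0.0015 while locked), 0.020 m sprung up. A spring pushes it up with about 5 N at the top and 12 N at the bottom of the stroke.
- sample_jar: Bystander: screw-lidded clear specimen jar, 59 mm wide and 71 mm tall, beside the stand, on its left seen from the robot. Loose; origin at the centre of its underside. Leave it alone.
- stapler: Bystander: black desk stapler, 130 x 36 x 52 mm, beside the stand, on its right seen from the robot. Loose; origin at the centre of its underside. Leave it alone.
- pen_cup: Bystander: black cup of pens, 76 mm wide, 140 mm tall with the pens, behind the stand to the left. Loose; origin at the centre of its underside. Leave it alone.
- mouse: Bystander: black computer mouse, 110 x 62 x 34 mm, at the right. Loose; origin at the centre of its underside. Leave it alone.
- wipes_tub: Bystander: round white tub of wipes, 88 mm wide and 130 mm tall, at the left. Loose; origin at the centre of its underside. Leave it alone.

How it is judged:
By the outcome, as a careful person would: the job done as asked, in the order asked, and still so for the second after the job is handed in, with the robot touching nothing.
It also fails if it takes over 58 s, if anything falls off the work surface, if the arm or the gripper's body presses on something with over 40 N, if the wrist force passes 120 N, or if a joint passes its speed limit or range.

ROBOT

A 6-joint arm with a two-finger parallel gripper is mounted at the origin on the work surface. World frame = base frame: x ahead of the robot, y to its left, z up, the work surface at z = 0. Lengths are in m, angles in rad, forces in N, time in s.
With the tool pointing down it reaches from about 0.325 to 0.75 m from the base axis. Payload 7.6 kg.
Tool frame: the origin (TCP) lies at the very end of the fingers, on their centre line; the grasp point (between the pads) lies 19 mm behind it; z points along the fingers, y is the direction in which the jaws open and shut (so a half turn about z gives the same grasp; the last joint's range is limited). The gripper opens to 85 mm and grips with 20 to 120 N. Pads are 22 mm wide; open, the fingers measure 114 mm over their backs; the gripper's body (76 mm by 85 mm) begins 54 mm behind the grasp point. The pads swing forward as they close: fully open they stand 13 mm farther back than shut.
Start: joints at [1.112, 0.052, 1.401, -0, 1.689, -0.07], TCP at [0.199, 0.486, 0.231] pointing down, gripper open.
Joint ranges: [-2.9, 2.9], [-0.91, 2.17], [0.12, 2.37], [-1.06, 4.2], [0.26, 2.73], [-2.93, 2.93]. Speed limits (rad/s): [2.57, 2.57, 3.01, 3.14, 3.14, 3.14].

INTERFACE

Orientations are given as a rotation vector (axis times angle).
In Python, from rig import manip gives the robot as it stands.
- The arm moves only by the tool play_rows, never from a script. Its arguments are lists of equal length, an entry for each row: "dr": the turn, a rotation vector about the tool's x, y, z in rad, a list of three; "xyz": the shift along the tool's x, y, z in mm, a list of three; "hand": the closure, from 0 (fully open) to 1 (shut). In form: {"dr": [[ax, ay, az], ...], "xyz": [[dx, dy, dz], ...], "hand": [hand, ...]}. A call has 1 to 5 rows; each row is the pose to reach, as a shift and turn from the pose commanded when the call began, along the tool's axes at that moment; what a row does not reach only later rows make up. A row lasts 1/12 s, in which the tool goes at most 41.7 mm and 7.16 degrees, less where a joint would pass 70% of its speed; a pose out of reach is approached as far as the arm can. A call with a gripper value outside its range is refused whole. The fingers move at their own pace and stop on an object; the grip force is fixed at half the most. Time passes only in rows, so rows that repeat a pose let the fingers close. It gives the time, the measured TCP pose, the force and the opening at its end, in the units of the state.
- manip.read_state(): the state, without advancing time (a new reading comes with each control period).
- manip.capture(name): name is "scene" or "side" or "wrist"; returns the picture (400x640x3 uint8, blue, green, red); there is no depth.
- manip.calibration(name): a dict with "fx", "fy", "cx", "cy" (pixels), "rvec" (rotation vector, rad) and "tvec" (3), from world to camera coordinates, as OpenCV has them. Camera axes: x right, y down, z forward; pixel columns grow to the right and rows downward; lengths in m; the calibration is good to about 2 mm. A picture is of the moment at which its call begins: read the wrist's pose just before it. calibration takes no time and is no camera call; for the wrist camera it gives the pose at the moment of the call.
- manip.job_done(): hands the job in, once; it reports no verdict.
The state is a dict: "time_s": time; "joint_pos": joint angles; "qd": joint speeds; "effort": joint torques, N m; "eef_pos": TCP position; "tool_rot": TCP orientation; "contact_force": force on the tool from outside, world axes, zero at the start; "torque": the same for the moment, N m; "gripper_width": finger opening in m.
Only numpy, scipy, OpenCV 4.12 (cv2) and the standard library are available. Lean on these libraries where they do the work, as an engineer would, in place of code of your own. Each camera call takes 0.05 s, during which the arm holds its last target.

## Working session

There is one attempt and no reset: what is moved stays moved. The work goes in short steps, Python scripts to look and compute and a tool call to move; the robot and the scene stay as the last step left them, time stands still between calls to the robot, and variables do not carry over. Pictures are saved under pics/ and viewed, and the job is handed in when it is done.

Besides the shell and the picture viewer there is one more tool, called after "Emit:" by a JSON object that holds its "name" and its "arguments". play_rows: Moves the arm, as the interface text tells. Its arguments: {"type":"object","properties":{"dr":{"type":"array"},"xyz":{"type":"array"},"hand":{"type":"array"}},"required":["dr","xyz","hand"]}

```bash
mkdir -p pics
python3 - <<'E'
from rig import manip
import cv2
s=manip.read_state();print(s)
for n in ["scene","side","wrist"]:
    print(n,manip.calibration(n)); cv2.imwrite(f"pics/a_{n}.png",manip.capture(n))
E
```

```text
{'time_s': 0.0, 'joint_pos': array([ 1.11170629e+00,  5.28843569e-02,  1.40175625e+00, -7.26166988e-06,
        1.68858449e+00, -7.03300607e-02]), 'qd': array([ 0.00097388, -0.00121326, -0.00121426,  0.0001229 ,  0.0012435 ,
       -0.0009989 ]), 'effort': array([-7.82291590e-05, -3.81659567e+01, -3.60188949e+01, -1.94949357e-04,
        6.13203185e-03,  1.67632965e-05]), 'eef_pos': array([0.19885628, 0.48555202, 0.2304316 ]), 'tool_rot': array([-6.06744461e-01, -3.08201554e+00,  2.47756529e-03]), 'contact_force': array([-0.13513676,  0.36454389, -0.02763402]), 'torque': array([ 0.00015251, -0.01283356, -0.01149476]), 'gripper_width': 0.0851500171180338}
scene {'fx': 390.10191997216396, 'fy': 390.10191997216396, 'cx': 313.19829812058856, 'cy': 199.87920227901452, 'rvec': array([ 0.7362721 ,  2.60604012, -1.09022433]), 'tvec': array([ 0.46625525, -0.09918534,  1.40993881])}
side {'fx': 515.7904204451258, 'fy': 515.7904204451258, 'cx': 316.27053258855085, 'cy': 197.95364016690482, 'rvec': array([ 2.40272271, -0.47452726,  0.14991016]), 'tvec': array([-0.52939667,  0.2678213 ,  1.41125301])}
wrist {'fx': 343.06923785266497, 'fy': 343.06923785266497, 'cx': 317.73711779174846, 'cy': 199.68079635025342, 'rvec': array([-2.41508925, -1.62187537, -0.21649625]), 'tvec': array([-0.52343514, -0.03472151,  0.37849863])}
```

View pics/a_scene.png

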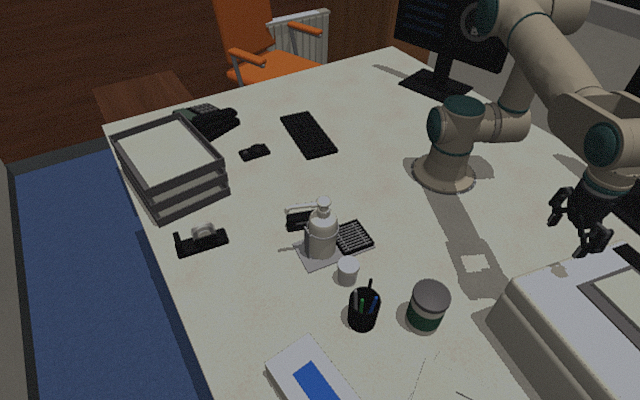

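View pics/a_side.png

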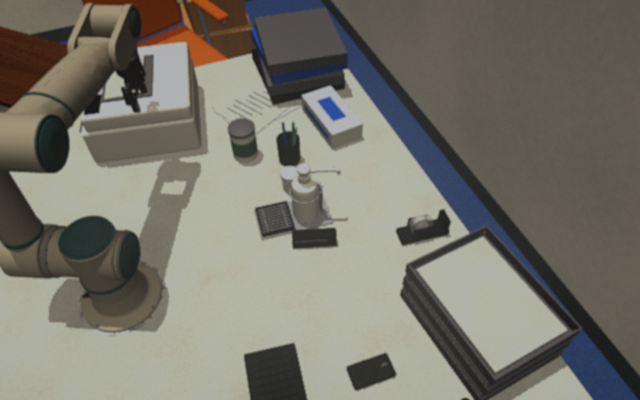

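View pics/a_wrist.png

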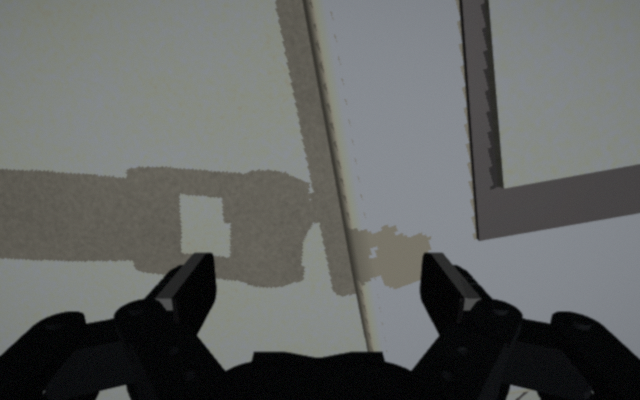

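The scene view has the bottle near (322,230), with its head at (323,202) and the spout going left to (288,209). In the side view the head is at (304,170) and the nozzle at (338,172). I'll zoom in on both.

Run:
```python
import cv2,numpy as np
a=cv2.imread("pics/a_scene.png")[185:285,265:395]; b=cv2.imread("pics/a_side.png")[155:255,245:375]
f=lambda x:cv2.resize(x,None,fx=6,fy=6,interpolation=cv2.INTER_CUBIC)
cv2.imwrite("pics/z_scene.png",f(a));cv2.imwrite("pics/z_side.png",f(b))
```

```text
(no output)
```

View pics/z_scene.png

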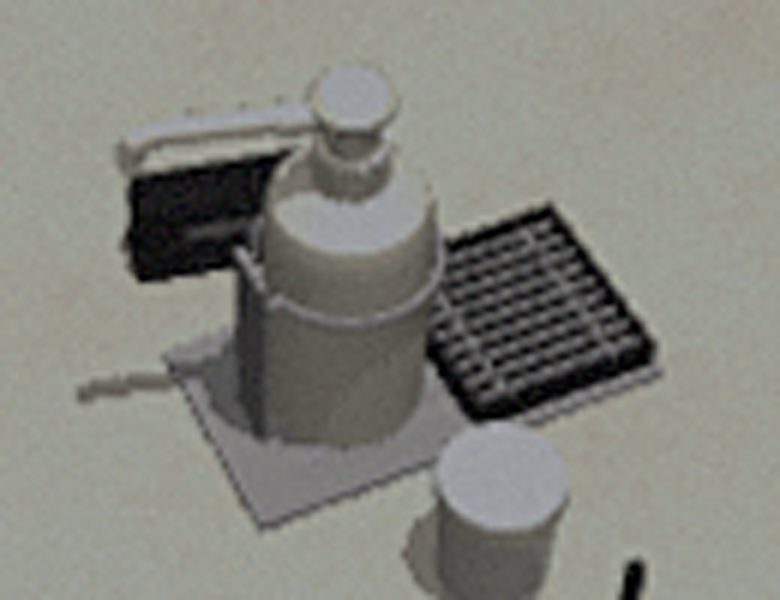

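View pics/z_side.png

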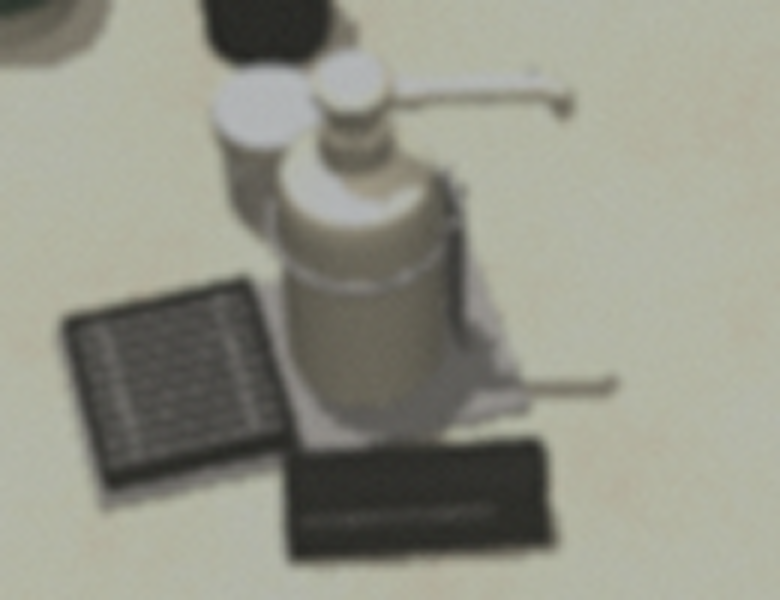

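```bash
cat > h.py <<'E'
import numpy as np,cv2
from scipy.spatial.transform import Rotation as R
def ray(c,p):
    K=np.array([[c['fx'],0,c['cx']],[0,c['fy'],c['cy']],[0,0,1]])
    M=R.from_rotvec(c['rvec']).as_matrix(); o=-M.T@c['tvec']
    d=M.T@np.linalg.solve(K,[p[0],p[1],1]); return o,d/np.linalg.norm(d)
def plane(c,p,z):
    o,d=ray(c,p); return o+d*(z-o[2])/d[2]
def tri(c1,p1,c2,p2):
    o1,d1=ray(c1,p1);o2,d2=ray(c2,p2)
    A=sum(np.eye(3)-np.outer(d,d) for d in(d1,d2)); b=sum((np.eye(3)-np.outer(d,d))@o for o,d in((o1,d1),(o2,d2)))
    return np.linalg.solve(A,b)
def proj(c,P): return cv2.projectPoints(np.array(P,float).reshape(-1,3),c['rvec'],c['tvec'],np.array([[c['fx'],0,c['cx']],[0,c['fy'],c['cy']],[0,0,1]]),None)[0].reshape(-1,2)
E
python3 - <<'E'
from h import *
from rig import manip
np.set_printoptions(precision=4,suppress=True)
cs,cd=manip.calibration("scene"),manip.calibration("side")
zs=lambda x,y:(265+x/6,185+y/6); zd=lambda x,y:(245+x/6,155+y/6)
print("head",plane(cs,zs(355,93),.208),plane(cd,zd(352,78),.208),tri(cs,zs(355,93),cd,zd(352,78)))
t=np.array([plane(cd,zd(*p),.022) for p in[(67,320),(248,280),(293,440),(108,480)]]);print(t,t.mean(0))
print("scene tray",[plane(cs,zs(*p),.022) for p in[(548,207),(657,350),(480,415)]])
for p in[(300,117),(150,138)]:print("spout s",plane(cs,zs(*p),.196))
for p in[(400,92),(540,87)]:print("spout d",plane(cd,zd(*p),.196))
# bases
for n,z,ps in(("jar",.071,((505,475),)),):
  print(n,[plane(cs,zs(*p),z) for p in ps], plane(cd,zd(265,105),z))
E
```

```text
head [0.5645 0.0747 0.208 ] [0.5653 0.0693 0.208 ] [0.5647 0.0723 0.2057]
[[0.428  0.1344 0.022 ]
 [0.5219 0.1236 0.022 ]
 [0.5076 0.0189 0.022 ]
 [0.4159 0.031  0.022 ]] [0.4684 0.077  0.022 ]
scene tray [array([0.417 , 0.0411, 0.022 ]), array([0.4279, 0.1455, 0.022 ]), array([0.5247, 0.1331, 0.022 ])]
spout s [0.5859 0.0648 0.196 ]
spout s [0.6474 0.0423 0.196 ]
spout d [0.5863 0.0631 0.196 ]
spout d [0.6472 0.0408 0.196 ]
jar [array([0.559 , 0.1951, 0.071 ])] [0.559  0.1914 0.071 ]
```

Head axis is about (0.565, 0.072), the spout is at about −20°, and the tray is at about 173.5°. I'll approach with closed fingers on the spout's left (CCW) side.

Emit:
{"name": "play_rows", "arguments": {"dr": [[0, 0, 0], [0, 0, 0], [0, 0, 0], [0, 0, 0], [0, 0, 0]], "xyz": [[-30, -10, -20], [-65, -23, -35], [-103, -37, -35], [-141, -50, -35], [-179, -64, -35]], "hand": [1, 1, 1, 1, 1]}}

```text
time_s: 0.57
eef_pos: [0.3414, 0.3574, 0.2664]
tool_rot: [0.606, 3.082, 0.001]
contact_force: [0.3, 1.1, -0.0]
gripper_width: 0.0254
```

Emit:
{"name": "play_rows", "arguments": {"dr": [[0, 0, 0], [0, 0, 0], [0, 0, 0], [0, 0, 0], [0, 0, 0]], "xyz": [[-38, -14, 0], [-76, -27, 0], [-114, -41, 0], [-152, -54, 0], [-190, -68, 0]], "hand": [1, 1, 1, 1, 1]}}

```text
time_s: 0.98
eef_pos: [0.4916, 0.2222, 0.2661]
tool_rot: [-0.607, -3.082, -0.0]
contact_force: [0.2, 0.4, -0.7]
gripper_width: -0.0001
```

Emit:
{"name": "play_rows", "arguments": {"dr": [[0, 0, 0], [0, 0, 0], [0, 0, 0], [0, 0, 0], [0, 0, 0]], "xyz": [[-38, -14, 0], [-76, -27, 0], [-114, -41, 0], [-152, -54, 0], [-190, -68, 0]], "hand": [1, 1, 1, 1, 1]}}

```text
time_s: 1.4
eef_pos: [0.6416, 0.0873, 0.2658]
tool_rot: [-0.607, -3.082, -0.0]
contact_force: [0.5, 0.4, 1.0]
gripper_width: 0.0
```

```bash
cat >> h.py <<'E'
AX=np.array([.565,.0722])
def off(s,W,yaw=0):
    "tool-frame mm to world W"
    M=R.from_rotvec(s['tool_rot']).as_matrix()
    return 1000*M.T@(np.array(W)-s['eef_pos'])
def show(s):
    M=R.from_rotvec(s['tool_rot']).as_matrix(); d=s['eef_pos'][:2]-AX
    print("t %.2f"%s['time_s'],"p",s['eef_pos'].round(4),"F",s['contact_force'].round(2),"x",M[:,0].round(3),"y",M[:,1].round(3),"pol r %.1f a %.1f"%(1000*np.hypot(*d),np.degrees(np.arctan2(d[1],d[0]))),"w %.3f"%s['gripper_width'])
E
python3 - <<'E'
from h import *
from rig import manip
s=manip.read_state();show(s);print(off(s,[.6445,.0859,.26]).round(1))
E
```

```text
t 1.40 p [0.6416 0.0873 0.2658] F [0.55 0.4  1.04] x [-0.925  0.379  0.001] y [ 0.379  0.925 -0.   ] pol r 78.1 a 11.2 w 0.000
[-3.2 -0.2  5.8]
```

Emit:
{"name": "play_rows", "arguments": {"dr": [[0, 0, 0], [0, 0, 0], [0, 0, 0], [0, 0, 0]], "xyz": [[-1, 0, 35], [-2, 0, 65], [-3, 0, 87], [-3, 0, 87]], "hand": [1, 1, 1, 1]}}

```text
time_s: 1.73
eef_pos: [0.641, 0.0871, 0.172]
tool_rot: [-0.606, -3.071, 0.005]
contact_force: [-0.4, 0.2, -1.2]
gripper_width: 0.0003
```

Run:
```python
from h import *
from rig import manip
s=manip.read_state();show(s)
a=manip.capture("scene");b=manip.capture("side")
f=lambda x:cv2.resize(x,None,fx=3,fy=3,interpolation=cv2.INTER_CUBIC)
cv2.imwrite("pics/b.png",np.vstack([f(a[150:250,240:400]),f(b[110:210,245:405])]))
```

```text
t 1.73 p [0.641  0.0871 0.172 ] F [-0.45  0.24 -1.21] x [-0.925  0.38   0.01 ] y [ 0.38   0.925 -0.005] pol r 77.4 a 11.1 w 0.000
```

View pics/b.png

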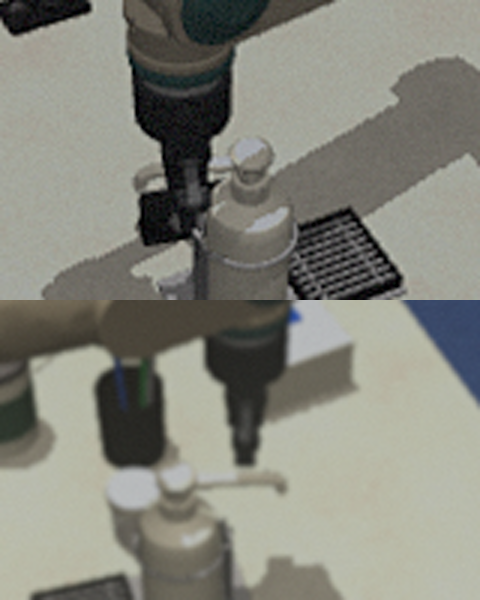

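Emit:
{"name": "play_rows", "arguments": {"dr": [[0, 0, 0], [0, 0, 0], [0, 0, 0], [0, 0, 0], [0, 0, 0]], "xyz": [[0, -4, 0], [0, -8, 0], [0, -10, 0], [0, -12, 0], [0, -14, 0]], "hand": [1, 1, 1, 1, 1]}}

```text
time_s: 2.25
eef_pos: [0.638, 0.0745, 0.1803]
tool_rot: [0.607, 3.081, 0.001]
contact_force: [-0.1, -0.2, -0.2]
gripper_width: -0.0
```

Emit:
{"name": "play_rows", "arguments": {"dr": [[0, 0, 0], [0, 0, 0], [0, 0, 0], [0, 0, 0]], "xyz": [[0, -1, 0], [0, -2, 0], [0, -3, 0], [0, -3, 0]], "hand": [1, 1, 1, 1]}}

```text
time_s: 2.58
eef_pos: [0.6368, 0.0719, 0.1793]
tool_rot: [-0.607, -3.082, -0.0]
contact_force: [-0.9, -0.2, 0.1]
gripper_width: 0.0002
```

Emit:
{"name": "play_rows", "arguments": {"dr": [[0, 0, 0], [0, 0, 0], [0, 0, 0], [0, 0, 0]], "xyz": [[0, -1, 0], [0, -2, 0], [0, -3, 0], [0, -3, 0]], "hand": [1, 1, 1, 1]}}

```text
time_s: 2.92
eef_pos: [0.6356, 0.0691, 0.1793]
tool_rot: [-0.607, -3.082, -0.0]
contact_force: [0.4, 0.7, -0.3]
gripper_width: -0.0003
```

Emit:
{"name": "play_rows", "arguments": {"dr": [[0, 0, 0], [0, 0, 0], [0, 0, 0]], "xyz": [[0, -1, 0], [0, -2, 0], [0, -2, 0]], "hand": [1, 1, 1]}}

```text
time_s: 3.17
eef_pos: [0.6349, 0.0672, 0.1793]
tool_rot: [0.607, 3.082, 0.0]
contact_force: [0.0, -1.1, 0.4]
gripper_width: -0.0002
```

Emit:
{"name": "play_rows", "arguments": {"dr": [[0, 0, 0], [0, 0, 0], [0, 0, 0]], "xyz": [[0, -1, 0], [0, -2, 0], [0, -2, 0]], "hand": [1, 1, 1]}}

```text
time_s: 3.42
eef_pos: [0.6342, 0.0656, 0.1793]
tool_rot: [0.607, 3.082, 0.001]
contact_force: [1.6, 0.5, -0.1]
gripper_width: -0.0001
```

Emit:
{"name": "play_rows", "arguments": {"dr": [[0, 0, 0], [0, 0, 0]], "xyz": [[0, -1, 0], [0, -1, 0]], "hand": [1, 1]}}

```text
time_s: 3.58
eef_pos: [0.6339, 0.0648, 0.1793]
tool_rot: [0.606, 3.082, 0.001]
contact_force: [1.9, 1.6, -0.5]
gripper_width: -0.0002
```

Emit:
{"name": "play_rows", "arguments": {"dr": [[0, 0, 0], [0, 0, 0]], "xyz": [[0, -1, 0], [0, -1, 0]], "hand": [1, 1]}}

```text
time_s: 3.75
eef_pos: [0.6338, 0.0645, 0.1795]
tool_rot: [0.605, 3.081, 0.003]
contact_force: [2.9, 3.9, 0.8]
gripper_width: -0.0001
```

Emit:
{"name": "play_rows", "arguments": {"dr": [[0, 0, 0], [0, 0, 0]], "xyz": [[0, -1, 0], [0, -1, 0]], "hand": [1, 1]}}

```text
time_s: 3.92
eef_pos: [0.6336, 0.0642, 0.1796]
tool_rot: [0.604, 3.081, 0.005]
contact_force: [5.6, 6.9, -1.1]
gripper_width: 0.0
```

Emit:
{"name": "play_rows", "arguments": {"dr": [[0, 0, 0], [0, 0, 0]], "xyz": [[0, -1, 0], [0, -1, 0]], "hand": [1, 1]}}

```text
time_s: 4.08
eef_pos: [0.6335, 0.0639, 0.1796]
tool_rot: [0.603, 3.081, 0.007]
contact_force: [6.4, 7.1, -1.4]
gripper_width: 0.0006
```

Force has climbed to about 9 N with no give, so this way is the dead end. I'll back off and go to the other side.

Emit:
{"name": "play_rows", "arguments": {"dr": [[0, 0, 0], [0, 0, 0], [0, 0, 0], [0, 0, 0], [0, 0, 0]], "xyz": [[0, 6, 0], [0, 14, 0], [0, 14, -30], [0, 14, -65], [0, 10, -70]], "hand": [1, 1, 1, 1, 1]}}

```text
time_s: 4.5
eef_pos: [0.6378, 0.0717, 0.2563]
tool_rot: [0.604, 3.074, 0.003]
contact_force: [-0.8, 0.6, 2.0]
gripper_width: 0.0
```

Emit:
{"name": "play_rows", "arguments": {"dr": [[0, 0, 0], [0, 0, 0], [0, 0, 0], [0, 0, 0], [0, 0, 0]], "xyz": [[0, -30, 0], [0, -60, 0], [0, -60, 20], [0, -60, 50], [0, -60, 70]], "hand": [1, 1, 1, 1, 1]}}

```text
time_s: 4.92
eef_pos: [0.6132, 0.0149, 0.1775]
tool_rot: [-0.609, -3.081, 0.001]
contact_force: [0.1, -0.1, -1.4]
gripper_width: 0.0002
```

Run:
```python
from h import *
from rig import manip
s=manip.read_state();show(s);print(s['joint_pos'].round(3))
a=manip.capture("scene");b=manip.capture("side")
f=lambda x:cv2.resize(x,None,fx=3,fy=3,interpolation=cv2.INTER_CUBIC)
cv2.imwrite("pics/c.png",np.vstack([f(a[150:250,240:400]),f(b[110:210,245:405])]))
```

```text
t 4.92 p [0.6132 0.0149 0.1775] F [ 0.09 -0.08 -1.4 ] x [-0.925  0.38   0.001] y [ 0.38   0.925 -0.001] pol r 74.9 a -50.0 w 0.000
[-0.036  0.323  1.202 -0.     1.618 -1.216]
```

View pics/c.png

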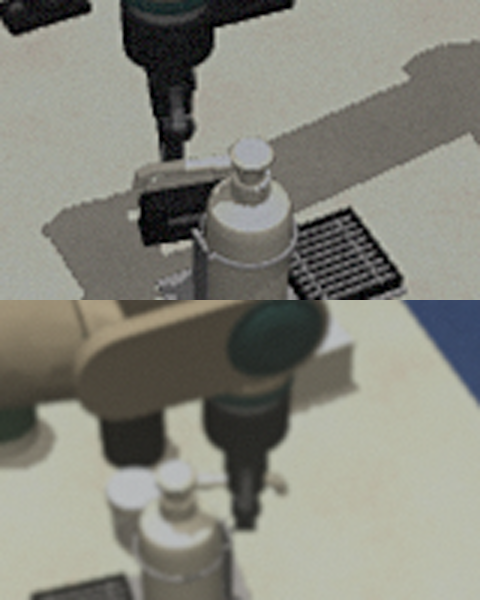

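```bash
cat >> h.py <<'E'
def arc(s,angs,r=.072,z=.179):
    for a in angs:
        W=[AX[0]+r*np.cos(np.radians(a)),AX[1]+r*np.sin(np.radians(a)),z]
        print(a,off(s,W).round(1).tolist())
E
python3 - <<'E'
from h import *
from rig import manip
s=manip.read_state();arc(s,[-46,-42,-39,-37,-35,-33,-31,-28,-25])
E
```

```text
-46 [-1.1, 5.9, -4.2]
-42 [-2.9, 10.6, -4.2]
-39 [-4.1, 14.1, -4.3]
-37 [-4.8, 16.6, -4.3]
-35 [-5.4, 19.0, -4.3]
-33 [-5.9, 21.5, -4.3]
-31 [-6.3, 23.9, -4.3]
-28 [-6.8, 27.7, -4.3]
-25 [-7.0, 31.4, -4.3]
```

Emit:
{"name": "play_rows", "arguments": {"dr": [[0, 0, 0], [0, 0, 0], [0, 0, 0], [0, 0, 0], [0, 0, 0]], "xyz": [[-1, 6, 0], [-3, 10, 0], [-4, 14, 0], [-5, 16.5, 0], [-5, 18, 0]], "hand": [1, 1, 1, 1, 1]}}

```text
time_s: 5.43
eef_pos: [0.6259, 0.0306, 0.1805]
tool_rot: [0.606, 3.081, 0.0]
contact_force: [-0.5, -1.5, 0.5]
gripper_width: -0.0
```

Emit:
{"name": "play_rows", "arguments": {"dr": [[0, 0, 0], [0, 0, 0]], "xyz": [[0, 1.5, 0], [-0.5, 3, 0]], "hand": [1, 1]}}

```text
time_s: 5.6
eef_pos: [0.6269, 0.0328, 0.1799]
tool_rot: [0.607, 3.082, -0.0]
contact_force: [-0.7, -2.0, 1.2]
gripper_width: -0.0001
```

Emit:
{"name": "play_rows", "arguments": {"dr": [[0, 0, 0], [0, 0, 0]], "xyz": [[0, 1.5, 0], [-0.5, 3, 0]], "hand": [1, 1]}}

```text
time_s: 5.77
eef_pos: [0.6283, 0.0355, 0.1794]
tool_rot: [-0.607, -3.082, 0.0]
contact_force: [-1.1, -2.0, 0.5]
gripper_width: 0.0003
```

Emit:
{"name": "play_rows", "arguments": {"dr": [[0, 0, 0], [0, 0, 0]], "xyz": [[0, 1.5, 0], [-0.5, 3, 0]], "hand": [1, 1]}}

```text
time_s: 5.93
eef_pos: [0.6298, 0.0382, 0.1791]
tool_rot: [-0.607, -3.082, -0.0]
contact_force: [-2.1, -1.1, 0.8]
gripper_width: 0.0001
```

It gives at about 2 N. I'll continue along the arc.

Run:
```python
from h import *
from rig import manip
s=manip.read_state();show(s);arc(s,range(-25,60,3))
```

```text
t 5.93 p [0.6298 0.0382 0.1791] F [-2.11 -1.07  0.79] x [-0.925  0.379  0.001] y [ 0.379  0.925 -0.   ] pol r 73.2 a -27.7 w 0.000
-25 [0.9, 3.5, 0.1]
-22 [0.9, 7.2, 0.1]
-19 [1.0, 11.0, 0.1]
-16 [1.3, 14.8, 0.1]
-13 [1.8, 18.5, 0.1]
-10 [2.5, 22.2, 0.1]
-7 [3.4, 25.9, 0.1]
-4 [4.5, 29.5, 0.1]
-1 [5.8, 33.0, 0.1]
2 [7.2, 36.5, 0.1]
5 [8.9, 39.9, 0.1]
8 [10.7, 43.2, 0.1]
11 [12.7, 46.4, 0.1]
14 [14.8, 49.5, 0.1]
17 [17.1, 52.5, 0.1]
20 [19.6, 55.3, 0.1]
23 [22.2, 58.0, 0.1]
26 [24.9, 60.6, 0.1]
29 [27.8, 63.1, 0.1]
32 [30.8, 65.3, 0.1]
35 [33.9, 67.5, 0.2]
38 [37.2, 69.4, 0.2]
41 [40.5, 71.2, 0.2]
44 [43.9, 72.8, 0.2]
47 [47.4, 74.2, 0.2]
50 [50.9, 75.5, 0.2]
53 [54.6, 76.5, 0.2]
56 [58.2, 77.4, 0.2]
59 [61.9, 78.0, 0.2]
```

Emit:
{"name": "play_rows", "arguments": {"dr": [[0, 0, 0], [0, 0, 0], [0, 0, 0]], "xyz": [[0.5, 3, 0], [1, 6, 0], [1, 9, 0]], "hand": [1, 1, 1]}}

```text
time_s: 6.18
eef_pos: [0.6324, 0.0471, 0.1791]
tool_rot: [-0.607, -3.082, -0.0]
contact_force: [0.3, -2.2, -0.8]
gripper_width: 0.0
```

Emit:
{"name": "play_rows", "arguments": {"dr": [[0, 0, 0], [0, 0, 0], [0, 0, 0], [0, 0, 0], [0, 0, 0]], "xyz": [[0, 3, 0], [0.5, 6, 0], [1, 9.5, 0], [1.5, 13, 0], [2.5, 17, 0]], "hand": [1, 1, 1, 1, 1]}}

```text
time_s: 6.6
eef_pos: [0.6367, 0.0637, 0.1793]
tool_rot: [0.607, 3.082, -0.0]
contact_force: [-0.7, -1.8, -0.3]
gripper_width: -0.0001
```

Emit:
{"name": "play_rows", "arguments": {"dr": [[0, 0, 0], [0, 0, 0], [0, 0, 0], [0, 0, 0], [0, 0, 0]], "xyz": [[1, 3.5, 0], [2.5, 7, 0], [4, 10.5, 0], [5.5, 14, 0], [7.5, 17, 0]], "hand": [1, 1, 1, 1, 1]}}

```text
time_s: 7.02
eef_pos: [0.6361, 0.0825, 0.1794]
tool_rot: [0.607, 3.082, 0.0]
contact_force: [-0.0, -2.6, 0.2]
gripper_width: -0.0
```

Run:
```python
from h import *
from rig import manip
s=manip.read_state();show(s);arc(s,range(8,110,4))
```

```text
t 7.02 p [0.6361 0.0825 0.1794] F [-0.02 -2.55  0.24] x [-0.925  0.379 -0.   ] y [0.379 0.925 0.   ] pol r 71.8 a 8.2 w -0.000
8 [-0.3, -0.2, 0.4]
12 [2.4, 4.1, 0.4]
16 [5.4, 8.1, 0.4]
20 [8.6, 12.0, 0.4]
24 [12.1, 15.6, 0.4]
28 [15.9, 18.9, 0.4]
32 [19.8, 22.0, 0.4]
36 [24.0, 24.8, 0.4]
40 [28.4, 27.3, 0.4]
44 [32.9, 29.4, 0.4]
48 [37.6, 31.3, 0.4]
52 [42.4, 32.8, 0.4]
56 [47.2, 34.0, 0.4]
60 [52.2, 34.9, 0.4]
64 [57.2, 35.4, 0.4]
68 [62.2, 35.5, 0.4]
72 [67.2, 35.3, 0.3]
76 [72.2, 34.8, 0.3]
80 [77.2, 33.9, 0.3]
84 [82.1, 32.6, 0.3]
88 [86.8, 31.1, 0.3]
92 [91.5, 29.2, 0.3]
96 [96.0, 26.9, 0.3]
100 [100.3, 24.4, 0.3]
104 [104.5, 21.6, 0.3]
108 [108.4, 18.5, 0.3]
```

Emit:
{"name": "play_rows", "arguments": {"dr": [[0, 0, 0], [0, 0, 0], [0, 0, 0], [0, 0, 0], [0, 0, 0]], "xyz": [[2.5, 4, 0], [5.5, 8, 0], [8.5, 12, 0], [12, 15.5, 0], [16, 19, 0]], "hand": [1, 1, 1, 1, 1]}}

```text
time_s: 7.43
eef_pos: [0.6283, 0.1065, 0.1794]
tool_rot: [0.606, 3.082, 0.001]
contact_force: [0.9, -1.2, 1.2]
gripper_width: 0.0001
```

Emit:
{"name": "play_rows", "arguments": {"dr": [[0, 0, 0], [0, 0, 0], [0, 0, 0], [0, 0, 0], [0, 0, 0]], "xyz": [[2, 1.5, 0], [4, 3, 0], [6, 4.5, 0], [8, 6, 0], [10, 7, 0]], "hand": [1, 1, 1, 1, 1]}}

```text
time_s: 7.85
eef_pos: [0.6218, 0.1161, 0.1793]
tool_rot: [0.607, 3.082, 0.0]
contact_force: [0.1, -0.1, 0.6]
gripper_width: -0.0003
```

Emit:
{"name": "play_rows", "arguments": {"dr": [[0, 0, 0], [0, 0, 0], [0, 0, 0], [0, 0, 0], [0, 0, 0]], "xyz": [[2, 1, 0], [4.5, 2, 0], [7, 3.5, 0], [9, 4.5, 0], [11.5, 5.5, 0]], "hand": [1, 1, 1, 1, 1]}}

```text
time_s: 8.27
eef_pos: [0.6131, 0.1256, 0.1792]
tool_rot: [-0.607, -3.082, 0.0]
contact_force: [1.7, -0.6, -0.3]
gripper_width: -0.0
```

Run:
```python
from h import *
from rig import manip
s=manip.read_state();show(s)
a=manip.capture("scene");b=manip.capture("side")
f=lambda x:cv2.resize(x,None,fx=3,fy=3,interpolation=cv2.INTER_CUBIC)
cv2.imwrite("pics/d.png",np.vstack([f(a[150:250,240:400]),f(b[110:210,245:405])]))
```

```text
t 8.27 p [0.6131 0.1256 0.1792] F [ 1.72 -0.62 -0.28] x [-0.925  0.379  0.   ] y [ 0.379  0.925 -0.   ] pol r 71.8 a 48.0 w -0.000
```

View pics/d.png

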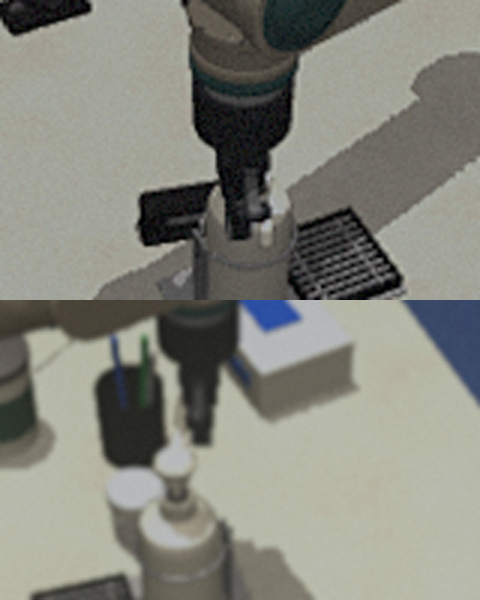

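The head has sprung up: in the lower (side) crop it moved from (178,475) to (175,458) and the stem is exposed. I'll push on round.

Run:
```python
from h import *
from rig import manip
s=manip.read_state();arc(s,range(48,170,5))
```

```text
48 [-0.2, -0.1, 0.2]
53 [5.8, 1.8, 0.2]
58 [11.9, 3.1, 0.2]
63 [18.1, 3.9, 0.2]
68 [24.4, 4.2, 0.3]
73 [30.7, 3.9, 0.3]
78 [36.9, 3.0, 0.3]
83 [43.0, 1.6, 0.3]
88 [49.0, -0.3, 0.3]
93 [54.8, -2.7, 0.3]
98 [60.4, -5.6, 0.3]
103 [65.7, -9.0, 0.3]
108 [70.6, -12.9, 0.3]
113 [75.2, -17.1, 0.3]
118 [79.5, -21.8, 0.3]
123 [83.3, -26.8, 0.3]
128 [86.6, -32.1, 0.3]
133 [89.5, -37.7, 0.3]
138 [91.9, -43.5, 0.3]
143 [93.7, -49.5, 0.3]
148 [95.1, -55.6, 0.3]
153 [95.9, -61.9, 0.3]
158 [96.1, -68.1, 0.3]
163 [95.8, -74.4, 0.3]
168 [95.0, -80.6, 0.3]
```

Emit:
{"name": "play_rows", "arguments": {"dr": [[0, 0, 0], [0, 0, 0], [0, 0, 0], [0, 0, 0], [0, 0, 0]], "xyz": [[6, 2, 0], [12, 3, 0], [18, 4, 0], [24.5, 4, 0], [30.5, 4, 0]], "hand": [1, 1, 1, 1, 1]}}

```text
time_s: 8.78
eef_pos: [0.586, 0.1411, 0.1795]
tool_rot: [0.606, 3.082, 0.0]
contact_force: [1.2, -0.1, 1.3]
gripper_width: -0.0
```

Emit:
{"name": "play_rows", "arguments": {"dr": [[0, 0, 0], [0, 0, 0], [0, 0, 0], [0, 0, 0], [0, 0, 0]], "xyz": [[6.5, -1, 0], [12.5, -2.5, 0], [18.5, -4.5, 0], [24.5, -7, 0], [30, -9.5, 0]], "hand": [1, 1, 1, 1, 1]}}

```text
time_s: 9.2
eef_pos: [0.5547, 0.1431, 0.1796]
tool_rot: [0.607, 3.082, 0.0]
contact_force: [2.9, -1.0, 2.8]
gripper_width: -0.0002
```

Emit:
{"name": "play_rows", "arguments": {"dr": [[0, 0, 0], [0, 0, 0], [0, 0, 0], [0, 0, 0], [0, 0, 0]], "xyz": [[5.5, -3.5, 0], [10, -7.5, 0], [14.5, -11.5, 0], [19, -16, 0], [23, -21, 0]], "hand": [1, 1, 1, 1, 1]}}

```text
time_s: 9.62
eef_pos: [0.5255, 0.1324, 0.1795]
tool_rot: [0.607, 3.082, 0.001]
contact_force: [3.9, -0.3, 3.2]
gripper_width: -0.0
```

Emit:
{"name": "play_rows", "arguments": {"dr": [[0, 0, 0], [0, 0, 0], [0, 0, 0], [0, 0, 0], [0, 0, 0]], "xyz": [[3, -5.5, 0], [6, -11, 0], [8.5, -17, 0], [10, -23, 0], [10.5, -25, 0]], "hand": [1, 1, 1, 1, 1]}}

```text
time_s: 10.03
eef_pos: [0.5064, 0.1127, 0.1795]
tool_rot: [0.607, 3.082, 0.0]
contact_force: [2.7, 1.1, 3.0]
gripper_width: 0.0002
```

Run:
```python
from h import *
from rig import manip
s=manip.read_state();show(s);arc(s,range(144,170,2))
a=manip.capture("scene");b=manip.capture("side")
f=lambda x:cv2.resize(x,None,fx=4,fy=4,interpolation=cv2.INTER_CUBIC)
cv2.imwrite("pics/e.png",np.vstack([f(a[180:255,270:400]),f(b[135:210,235:365])]))
```

```text
t 10.03 p [0.5064 0.1127 0.1795] F [2.75 1.1  3.05] x [-0.925  0.379 -0.   ] y [0.379 0.925 0.   ] pol r 71.3 a 145.3 w 0.000
144 [0.3, 1.8, 0.5]
146 [0.9, -0.6, 0.4]
148 [1.3, -3.1, 0.4]
150 [1.7, -5.6, 0.4]
152 [2.0, -8.1, 0.4]
154 [2.2, -10.6, 0.4]
156 [2.3, -13.1, 0.4]
158 [2.4, -15.6, 0.4]
160 [2.3, -18.1, 0.4]
162 [2.2, -20.6, 0.4]
164 [1.9, -23.2, 0.4]
166 [1.6, -25.6, 0.4]
168 [1.2, -28.1, 0.4]
```

View pics/e.png

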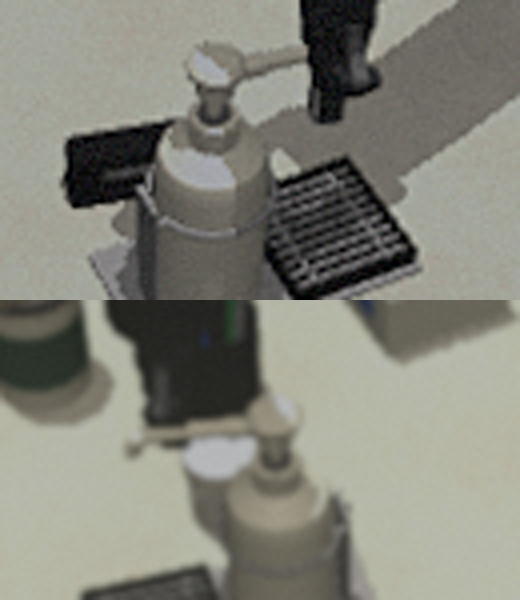

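Run:
```python
from h import *
from rig import manip
cs,cd=manip.calibration("scene"),manip.calibration("side")
np.set_printoptions(precision=4,suppress=True)
zd=lambda x,y:(235+x/4,135+(y-300)/4); zs=lambda x,y:(270+x/4,180+y/4)
p=plane(cd,zd(248,428),.216);q=plane(cd,zd(150,436),.216)
a=plane(cs,zs(245,70),.216);b=plane(cs,zs(300,56),.216)
for u,v in((p,q),(a,b)):print(u,v,np.degrees(np.arctan2(*(v-u)[[1,0]])))
print("head",tri(cs,zs(215,62),cd,zd(275,412)),"nozzle tip",plane(cd,zd(134,450),.196))
```

```text
[0.5473 0.0728 0.216 ] [0.4828 0.0919 0.216 ] 163.52025381257818
[0.5476 0.0816 0.216 ] [0.5099 0.0892 0.216 ] 168.61494823260742
head [0.5662 0.0725 0.2246] nozzle tip [0.4729 0.102  0.196 ]
```

Emit:
{"name": "play_rows", "arguments": {"dr": [[0, 0, 0], [0, 0, 0], [0, 0, 0], [0, 0, 0]], "xyz": [[1, -4, 0], [2, -8, 0], [2, -11.5, 0], [2, -11.5, 0]], "hand": [1, 1, 1, 1]}}

```text
time_s: 10.47
eef_pos: [0.5004, 0.103, 0.1793]
tool_rot: [-0.607, -3.082, 0.0]
contact_force: [1.0, 0.2, 2.8]
gripper_width: 0.0001
```

Run:
```python
from h import *
from rig import manip
s=manip.read_state();show(s);arc(s,range(152,170,2))
a=manip.capture("scene");b=manip.capture("side")
cv2.imwrite("pics/f_s.png",a);cv2.imwrite("pics/f_d.png",b)
f=lambda x:cv2.resize(x,None,fx=6,fy=6,interpolation=cv2.INTER_CUBIC)
cv2.imwrite("pics/f.png",f(b[150:250,240:370]));cv2.imwrite("pics/f2.png",f(a[180:280,280:410]))
```

```text
t 10.47 p [0.5004 0.103  0.1793] F [0.98 0.23 2.81] x [-0.925  0.379  0.   ] y [ 0.379  0.925 -0.   ] pol r 71.6 a 154.5 w 0.000
152 [0.2, 3.2, 0.3]
154 [0.4, 0.7, 0.3]
156 [0.5, -1.8, 0.3]
158 [0.5, -4.4, 0.3]
160 [0.4, -6.9, 0.3]
162 [0.3, -9.4, 0.3]
164 [0.1, -11.9, 0.3]
166 [-0.2, -14.4, 0.3]
168 [-0.7, -16.9, 0.3]
```

View pics/f.png

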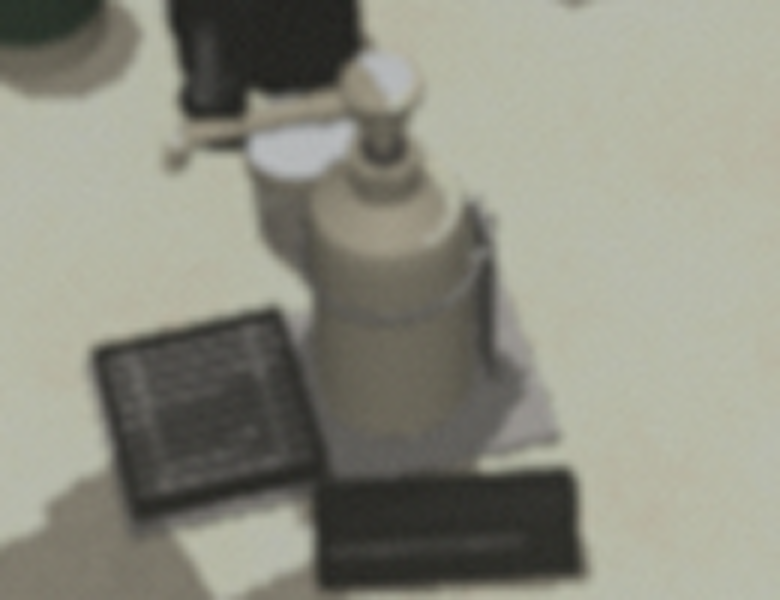

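View pics/f2.png

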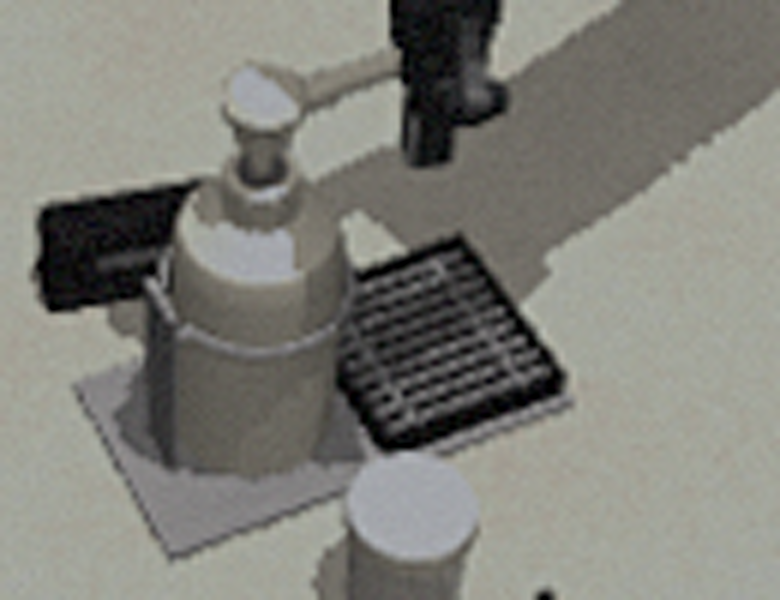

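Run:
```python
from h import *
from rig import manip
cs,cd=manip.calibration("scene"),manip.calibration("side")
np.set_printoptions(precision=4,suppress=True)
zd=lambda x,y:(240+x/6,150+y/6); zs=lambda x,y:(280+x/6,180+y/6)
A=lambda u,v:np.degrees(np.arctan2(*(v-u)[[1,0]]))
P=lambda x,y,z:plane(cd,zd(x,y),z)
S=lambda x,y,z:plane(cs,zs(x,y),z)
print("spout d",P(335,105,.216),P(200,133,.216),A(P(335,105,.216),P(200,133,.216)))
print("noz",P(176,163,.196),A(np.r_[AX,0],P(176,163,.196)))
print("spout s",A(S(315,93,.216),S(395,68,.216)))
print("tray far",A(P(278,312,.022),P(97,350,.022)),"near",A(P(325,470,.022),P(140,510,.022)),"left",A(P(140,510,.022),P(97,350,.022)),"right",A(P(325,470,.022),P(278,312,.022)))
c=np.mean([P(*p,.022) for p in((97,350),(278,312),(325,470),(140,512))],0);print(c,A(np.r_[AX,0],c))
# scene: plate front edge z .006, tray edges
print("scene plate near",A(S(172,560,.006),S(575,402,.006)),"plate back",A(S(172,560,.006),S(75,385,.006)),"tray left(robot side)",A(S(567,380,.022),S(462,238,.022)))
print("head",tri(cs,zs(265,95),cd,zd(382,82)))
```

```text
spout d [0.5437 0.0723 0.216 ] [0.4811 0.0798 0.216 ] 173.15817247392084
noz [0.4694 0.0845 0.196 ] 172.65170706296786
spout s 172.67415431863725
tray far 172.62477074963303 near 172.484425483111 left 83.85561726133622 right 82.90546343160106
[0.4686 0.0762 0.022 ] 177.63448062349127
scene plate near 173.79503784125765 plate back -96.52487759720454 tray left(robot side) -96.77533702538666
head [0.5653 0.0723 0.2227]
```

Spout is at about 172.8° and the tray axis at about 173.2°, so they're aligned. I'll retreat sideways, go up and over the head.

Emit:
{"name": "play_rows", "arguments": {"dr": [[0, 0, 0], [0, 0, 0], [0, 0, 0], [0, 0, 0], [0, 0, 0]], "xyz": [[0, 8, 0], [0, 20, 0], [0, 25, -30], [0, 25, -65], [0, 25, -85]], "hand": [1, 1, 1, 1, 1]}}

```text
time_s: 10.98
eef_pos: [0.5105, 0.1281, 0.2669]
tool_rot: [0.605, 3.082, 0.001]
contact_force: [0.1, -0.7, 1.2]
gripper_width: 0.0
```

Run:
```python
from h import *
from rig import manip
s=manip.read_state();show(s);print(off(s,[.5653,.0723,.262]).round(1))
a=manip.capture("scene");b=manip.capture("side")
f=lambda x:cv2.resize(x,None,fx=6,fy=6,interpolation=cv2.INTER_CUBIC)
cv2.imwrite("pics/g.png",f(b[150:250,240:370]));cv2.imwrite("pics/g2.png",f(a[180:280,280:410]))
```

```text
t 10.98 p [0.5105 0.1281 0.2669] F [ 0.06 -0.73  1.16] x [-0.926  0.378 -0.001] y [0.378 0.926 0.001] pol r 78.1 a 134.3 w 0.000
[-71.8 -31.    4.9]
```

View pics/g.png

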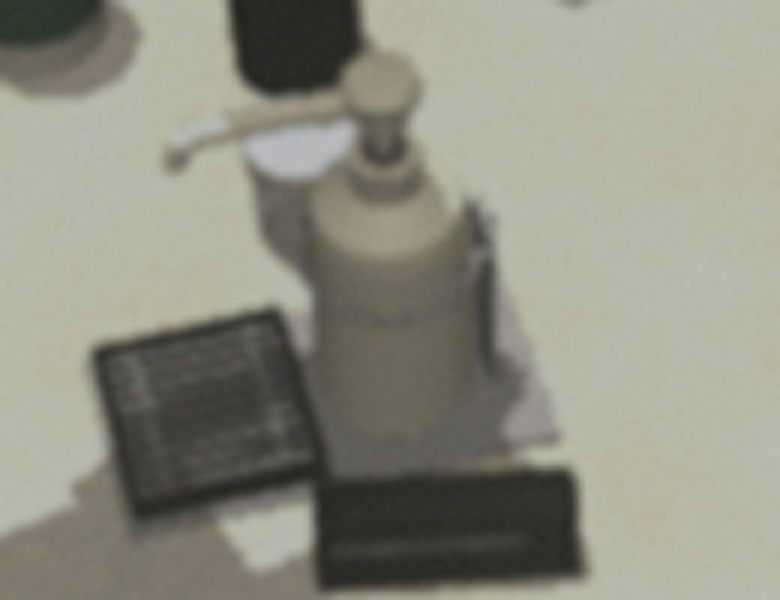

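View pics/g2.png

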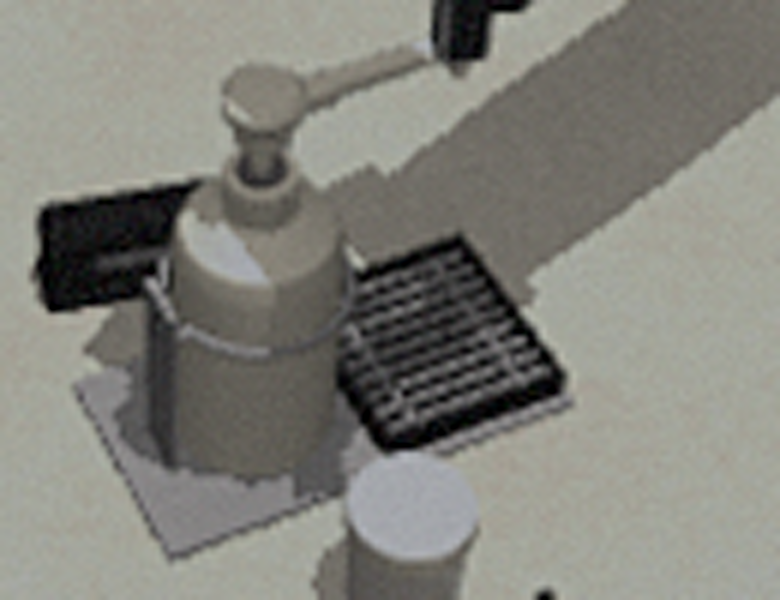

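The nozzle hasn't moved: tip at about (176,163) in the side crop and (460,72) in the scene crop. I'll cross-check it by triangulating both views.

Run:
```python
from h import *
from rig import manip
cs,cd=manip.calibration("scene"),manip.calibration("side")
zd=lambda x,y:(240+x/6,150+y/6); zs=lambda x,y:(280+x/6,180+y/6)
A=lambda u,v:np.degrees(np.arctan2(*(v-u)[[1,0]]))
n=tri(cs,zs(460,72),cd,zd(176,163));print(n,A(np.r_[AX,0],n))
# tray centre triangulated: corners common
t=[tri(cs,zs(*a),cd,zd(*b)) for a,b in(((462,238),(140,510)),((567,380),(97,350)))]; print(np.round(t,4))
h=tri(cs,zs(264,93),cd,zd(381,85));print(h)
for P in(plane(cs,zs(310,93),.216),plane(cs,zs(425,52),.216),plane(cd,zd(340,104),.216),plane(cd,zd(195,131),.216)):print(P.round(4))
```

```text
[0.46798096 0.08368939 0.19787542] 173.24625599575776
[[0.415  0.0373 0.0156]
 [0.4268 0.1411 0.0159]]
[0.56454435 0.07083519 0.22237463]
[0.5426 0.076  0.216 ]
[0.4851 0.0805 0.216 ]
[0.546 0.072 0.216]
[0.4794 0.0818 0.216 ]
```

Nozzle (0.468, 0.084) against tray middle (0.470, 0.083), a good match. Next I'll press the head.

Emit:
{"name": "play_rows", "arguments": {"dr": [[0, 0, 0], [0, 0, 0], [0, 0, 0], [0, 0, 0]], "xyz": [[-24, -10, 0], [-48, -21, 0], [-71.5, -31, 0], [-71.5, -31, 0]], "hand": [1, 1, 1, 1]}}

```text
time_s: 11.42
eef_pos: [0.566, 0.0688, 0.2615]
tool_rot: [-0.61, -3.078, 0.003]
contact_force: [-0.1, 0.0, -0.8]
gripper_width: -0.0002
```

Emit:
{"name": "play_rows", "arguments": {"dr": [[0, 0, 0], [0, 0, 0], [0, 0, 0], [0, 0, 0], [0, 0, 0]], "xyz": [[0, 0, 8], [0, 0, 16], [0, 0, 24], [0, 0, 28], [0, 0, 28]], "hand": [1, 1, 1, 1, 1]}}

```text
time_s: 11.83
eef_pos: [0.5635, 0.0715, 0.2344]
tool_rot: [-0.605, -3.08, 0.001]
contact_force: [-0.6, 0.1, -0.5]
gripper_width: 0.0
```

Run:
```python
from h import *
from rig import manip
show(manip.read_state())
```

```text
t 11.83 p [0.5635 0.0715 0.2344] F [-0.58  0.07 -0.54] x [-0.926  0.378  0.003] y [ 0.378  0.926 -0.001] pol r 1.6 a -155.5 w 0.000
```

Emit:
{"name": "play_rows", "arguments": {"dr": [[0, 0, 0], [0, 0, 0], [0, 0, 0], [0, 0, 0], [0, 0, 0]], "xyz": [[0, 0, 2], [0, 0, 4], [0, 0, 6], [0, 0, 8], [0, 0, 10]], "hand": [1, 1, 1, 1, 1]}}

```text
time_s: 12.25
eef_pos: [0.5647, 0.0709, 0.2274]
tool_rot: [0.606, 3.081, 0.001]
contact_force: [-2.2, -0.1, 5.6]
gripper_width: -0.0001
```

Emit:
{"name": "play_rows", "arguments": {"dr": [[0, 0, 0], [0, 0, 0], [0, 0, 0], [0, 0, 0], [0, 0, 0]], "xyz": [[0, 0, 2], [0, 0, 4], [0, 0, 6], [0, 0, 8], [0, 0, 8]], "hand": [1, 1, 1, 1, 1]}}

```text
time_s: 12.67
eef_pos: [0.5647, 0.071, 0.2198]
tool_rot: [0.606, 3.08, 0.001]
contact_force: [-2.6, 0.8, 8.7]
gripper_width: -0.0001
```

Emit:
{"name": "play_rows", "arguments": {"dr": [[0, 0, 0], [0, 0, 0], [0, 0, 0], [0, 0, 0]], "xyz": [[0, 0, 1], [0, 0, 2], [0, 0, 3], [0, 0, 3]], "hand": [1, 1, 1, 1]}}

```text
time_s: 13.0
eef_pos: [0.5648, 0.071, 0.2172]
tool_rot: [0.606, 3.08, 0.002]
contact_force: [-3.1, 0.5, 8.5]
gripper_width: -0.0
```

Emit:
{"name": "play_rows", "arguments": {"dr": [[0, 0, 0], [0, 0, 0], [0, 0, 0], [0, 0, 0], [0, 0, 0]], "xyz": [[0, 0, 1.5], [0, 0, 3], [0, 0, 4.5], [0, 0, 6], [0, 0, 6]], "hand": [1, 1, 1, 1, 1]}}

```text
time_s: 13.42
eef_pos: [0.5648, 0.0709, 0.2116]
tool_rot: [0.606, 3.08, 0.002]
contact_force: [-3.5, 0.6, 11.4]
gripper_width: -0.0002
```

Emit:
{"name": "play_rows", "arguments": {"dr": [[0, 0, 0], [0, 0, 0], [0, 0, 0]], "xyz": [[0, 0, 1], [0, 0, 2], [0, 0, 2]], "hand": [1, 1, 1]}}

```text
time_s: 13.67
eef_pos: [0.5648, 0.071, 0.2099]
tool_rot: [0.606, 3.079, 0.002]
contact_force: [-4.0, 1.6, 10.4]
gripper_width: -0.0
```

Emit:
{"name": "play_rows", "arguments": {"dr": [[0, 0, 0], [0, 0, 0], [0, 0, 0]], "xyz": [[0, 0, 1], [0, 0, 2], [0, 0, 2]], "hand": [1, 1, 1]}}

```text
time_s: 13.92
eef_pos: [0.565, 0.071, 0.2095]
tool_rot: [0.606, 3.078, 0.002]
contact_force: [-6.1, 0.0, 17.2]
gripper_width: 0.0002
```

Now at the stop: z holds at 0.2095 while the force jumps to 17 N. I'll press slightly more to confirm, then release.

Emit:
{"name": "play_rows", "arguments": {"dr": [[0, 0, 0], [0, 0, 0], [0, 0, 0]], "xyz": [[0, 0, 1], [0, 0, 1], [0, 0, 1]], "hand": [1, 1, 1]}}

```text
time_s: 14.17
eef_pos: [0.5651, 0.071, 0.2094]
tool_rot: [0.606, 3.077, 0.003]
contact_force: [-8.3, -0.4, 20.5]
gripper_width: -0.0004
```

Emit:
{"name": "play_rows", "arguments": {"dr": [[0, 0, 0], [0, 0, 0], [0, 0, 0], [0, 0, 0], [0, 0, 0]], "xyz": [[0, 0, -4], [0, 0, -10], [0, 0, -16], [0, 0, -24], [0, 0, -34]], "hand": [1, 1, 1, 1, 1]}}

```text
time_s: 14.58
eef_pos: [0.5643, 0.0708, 0.2385]
tool_rot: [-0.607, -3.082, 0.0]
contact_force: [0.7, -0.5, 0.6]
gripper_width: -0.0
```

Emit:
{"name": "play_rows", "arguments": {"dr": [[0, 0, 0], [0, 0, 0], [0, 0, 0], [0, 0, 0], [0, 0, 0]], "xyz": [[0, 0, -20], [0, 0, -50], [0, 25, -80], [0, 60, -80], [0, 100, -80]], "hand": [1, 1, 1, 1, 1]}}

```text
time_s: 15.0
eef_pos: [0.6033, 0.1633, 0.3219]
tool_rot: [0.61, 3.076, 0.003]
contact_force: [1.0, -0.0, -0.9]
gripper_width: -0.0002
```

Emit:
{"name": "play_rows", "arguments": {"dr": [[0, 0, 0], [0, 0, 0], [0, 0, 0]], "xyz": [[0, 30, 0], [0, 50, 0], [0, 50, 0]], "hand": [1, 1, 1]}}

```text
time_s: 15.25
eef_pos: [0.6216, 0.2133, 0.3163]
tool_rot: [-0.6, -3.081, 0.001]
contact_force: [-0.0, -0.4, -0.5]
gripper_width: 0.0001
```

Run:
```python
from h import *
from rig import manip
s=manip.read_state();show(s)
a=manip.capture("scene");b=manip.capture("side")
f=lambda x:cv2.resize(x,None,fx=6,fy=6,interpolation=cv2.INTER_CUBIC)
cv2.imwrite("pics/i.png",f(b[150:250,240:370]));cv2.imwrite("pics/i2.png",f(a[180:280,280:410]));cv2.imwrite("pics/i3.png",a)
```

```text
t 15.25 p [0.6216 0.2133 0.3163] F [-0.04 -0.38 -0.52] x [-0.927  0.375  0.002] y [ 0.375  0.927 -0.001] pol r 152.0 a 68.1 w 0.000
```

View pics/i.png

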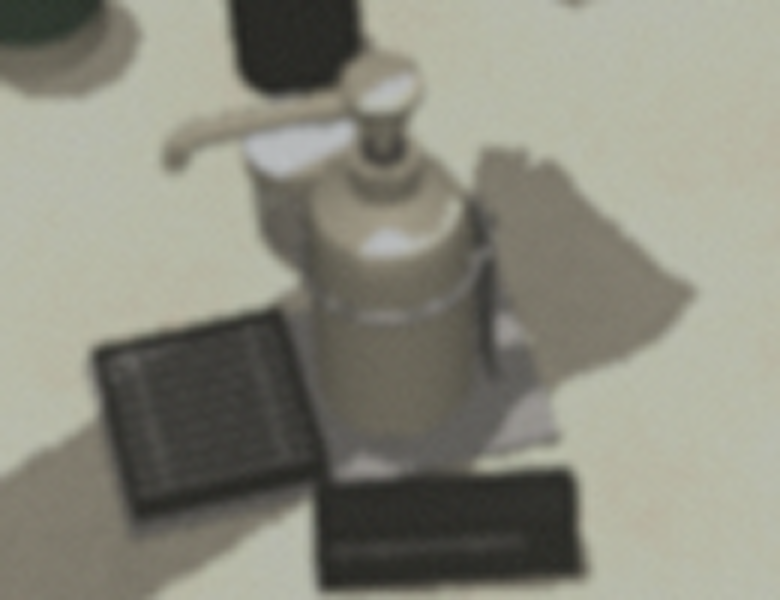

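View pics/i2.png

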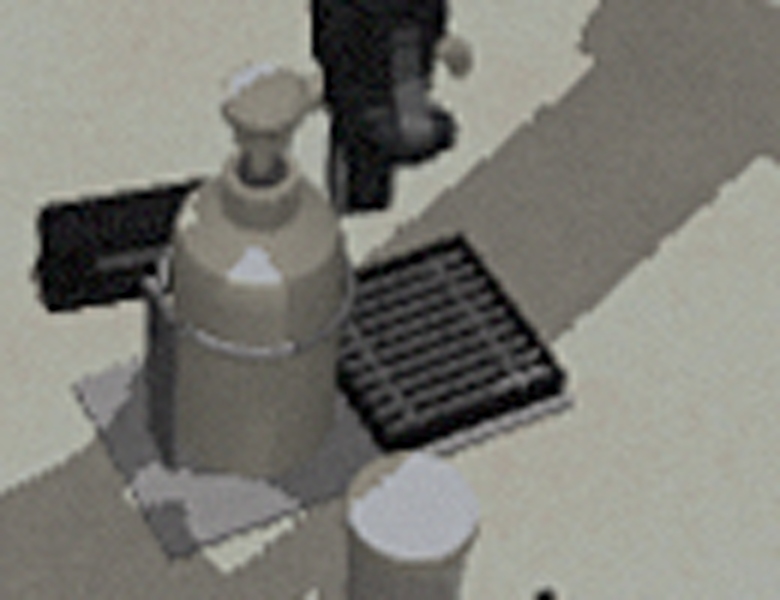

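View pics/i3.png

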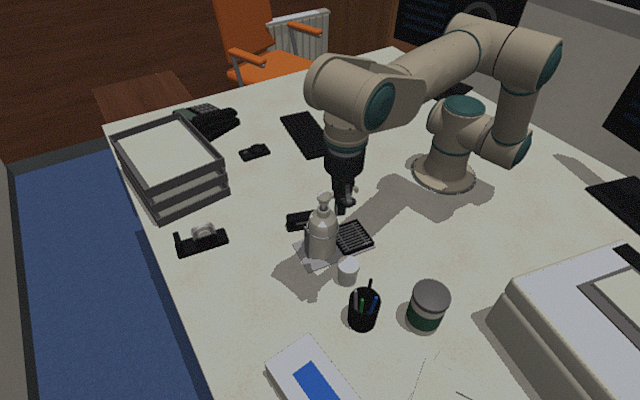

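The head is back up, with its disc at (381,82) and the nozzle still at (176,163) in the side crop. The bystanders are unmoved and the arm is clear, so I'm handing in.

```bash
python3 -c "
from rig import manip
print(manip.job_done())"
```

```text
the job is handed in; nothing more can be done
None
```

The pump is unlocked, the nozzle stands over the middle of the drip tray, and I pressed the head fully down once and let it come back up. I handed the job in after about 15 s of the 58 s allowed, with the arm clear of everything.

- **Thread direction:** I pushed clockwise (seen from above) first. The spout stopped dead at about 9 N, so I backed off. Counter-clockwise it gave at about 2 N, and the head sprang up.
- **Spout position:** From two views the nozzle was at (0.468, 0.084) and the tray middle at about (0.470, 0.083). Single-camera readings of the tray middle differed by up to 10 mm in y. I settled it from both views together and from the tray's edge directions, 173.2° against the spout's 172.8°.
- **Press:** The head stopped at 0.2094 m and the force rose to about 20 N upward (22 N in all), below the 40 N limit.
- **Last pictures:** They show the head back up, the nozzle where it was before the press, and the jar, stapler, pen cup and tub where they were. I did not check the mouse separately; the arm did not go near it.

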